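# Unclip the slim-nosed handpiece

## Robot

A 6-joint arm with a two-finger parallel gripper is mounted at the origin on the work surface. World frame = base frame: x ahead of the robot, y to its left, z up, the work surface at z = 0. Lengths are in m, angles in rad, forces in N, time in s.
With the tool pointing down it reaches from about 0.25 to 0.725 m from the base axis. Payload 4 kg.
Tool frame: the origin (TCP) lies between the finger pads; the fingertips stand 11 mm ahead of it and the grasp point (between the pads) lies 8 mm behind it (bot.tip_extent is the distance from the TCP to the fingertips, in m); z points along the fingers, y is the line along which they close (so a half turn about z gives the same grasp; the last joint's range is limited). The gripper opens to 85 mm and grips with 20 to 120 N. Pads are 22 mm wide; open, the fingers measure 114 mm over their backs; the gripper's body (76 mm by 85 mm) begins 54 mm behind the grasp point. The pads swing forward as they close: fully open they stand 13 mm farther back than shut.
Start: joints at [-1.281, 0.241, 0.005, 1.335, 0, 1.571], TCP at [0.143, -0.479, 0.242] pointing down, gripper open.
Joint ranges: [-2.72, 2.72], [-1.05, 1.87], [-1.09, 1.28], [-1.99, 2.15], [-1.42, 1.44], [-3.14, 3.14]. Speed limits (rad/s): [2.79, 2.79, 3.14, 3.14, 3.14, 3.14].

## Interface

Orientations are given as a unit quaternion [x, y, z, w].
In Python, from workcell import bot gives the robot as it stands. The module is installed in compiled form; this text tells all that it offers.
- The arm moves only by the tool drive_tool, never from a script. Its argument "rows" is a list of rows, each an object of numbers: "dx", "dy", "dz": the shift along the tool's x, y, z in units of 50 mm (1.0 is 50 mm); "wx", "wy", "wz": the turn, a rotation vector about the tool's x, y, z in units of 5 degrees (1.0 is 5 degrees); "hand": the finger opening in mm, from 0 to 85.4. A call has 1 to 20 rows; each row is the pose to reach, as a shift and turn from the pose commanded when the call began, along the tool's axes at that moment; what a row does not reach only later rows make up. A row lasts 1/10 s, in which the tool goes at most 50 mm and 8.59 degrees, less where a joint would pass 70% of its speed; a pose out of reach is approached as far as the arm can. A call with a gripper value outside its range is refused whole. The fingers move at their own pace and stop on an object; the grip force is fixed at half the most. Time passes only in rows, so rows that repeat a pose let the fingers close. It gives the time, the measured TCP pose, the force, the opening and the grip force at its end, in the units of the state.
- bot.get_obs(): the state, without advancing time (a new reading comes with each control period).
- bot.camera(name): name is "scene" or "top"; returns the picture (384x512x3 uint8, red, green, blue); there is no depth.
- bot.get_calibration(name): a dict with "vfov" (degrees; the focal length in pixels is half the picture's height over the tangent of half this angle, whatever the lens; pixels are square), "cx", "cy" (the principal point, pixels), "origin" and "rotation" of the camera in the world. Camera axes: x right, y up, looking along -z (the intrinsics and any distortion apply to the point x, -y, -z); pixel columns grow to the right and rows downward; lengths in m; the calibration is good to about 2 mm. A picture is of the moment at which its call begins. get_calibration takes no time and is no camera call.
- bot.job_done(): hands the job in; it is judged then, once.
Trained networks look in the newest picture that a camera, given by its name, has taken for a name from the list of things; names that differ only in an ending like _2 or _b are one class to them, and where a whole thing is asked for, a point or a joint stands for the part that bears it (a point fixed in the world has none). Each returns a list of dicts, best first, with "score" (0 to 1); they miss things now and then, are a little off and sometimes report something else, mostly with a low value. They report only what shows in the picture. A call takes as long as a camera call. They do not tell look-alikes from the thing itself.
- bot.look_for(camera, thing): "extent" ([centre column, centre row, width, height] in pixels, round what is visible of it).
- bot.outline_of(camera, thing): "region" (384x512 bool, what is visible of it) and "extent" ([centre column, centre row, width, height] in pixels, round what is visible of it).
The state is a dict: "clock": time; "joint_pos": joint angles; "joint_vel": joint speeds; "tau": joint torques, N m; "eef_pos": TCP position; "tool_rot": TCP orientation; "ft_force": force on the tool from outside, world axes, zero at the start; "ft_torque": the same for the moment, N m; "grip_width": finger opening in m; "grasp_force": force on a finger pad.
Only numpy, scipy, OpenCV 4.12 (cv2) and the standard library are available. Lean on these libraries where they do the work, as an engineer would, in place of code of your own. Each camera call takes 0.05 s, during which the arm holds its last target. There are 200 camera calls.

## Task

Pull the slim-nosed handpiece (the one with the long thin nose) straight up out of its spring clips in the rack, then lower it into the empty wooden tray and let it lie flat there, without dropping it. Leave the other two handpieces in their clips.

Things in the scene. Friction and masses are not known exactly. Their poses are not given: they have to be found in the camera images.
- slim_handpiece: Handpiece with a long slim nose: 30 mm cone, then a 6 mm bit of 24 mm, to 110 mm from the origin; 0.11-0.21 kg. Aluminium barrel, diameter 22 mm, 112 mm long, with a dark flange (diameter 28, 8 mm wide) at each end and an 8 mm black stub behind. Lies level in the rack in one of 3 places. Origin on the axis, mid-barrel, 48 mm above the bench; x axis along the barrel to the nose, z up.
- stub_handpiece: Handpiece with the same barrel and axes, but a blunt nose only 12 mm long; stays in the rack. The fixed rack: wooden board 12 mm thick, 3 parallel places 80 mm apart. In each, two upward-open C-shaped brass clips hold the barrel, 36 mm before and behind its origin, each 14 mm along the barrel, 31 mm across, tops 59 mm above the bench; 58 mm of barrel between them is free to grip, only board below.
- hammer_handpiece: Handpiece with the same barrel and axes, but a square hammer head (20 x 22 x 22 mm) on a thin neck; stays in the rack. How the clips behave: pulled straight up between its two clips, a handpiece resists with about 14 N (up to 18 N) and snaps free within some 10 mm; its flanges keep it from sliding out lengthwise.
- tray: Fixed, empty, shallow wooden tray, 240 mm long (its x axis) by 150 mm wide (its y axis) by 20 mm high, walls 6 mm and floor 6 mm thick, inside 228 x 138 mm. Origin at the centre of its underside, on the bench. The handpiece fits lengthwise; resting on its flanges its axis is 20 mm above the bench.
Mind the look-alikes: they are no part of the job. Leave any orange, pink or turquoise look-alike of the slim_handpiece alone.

How it is judged:
On the way, in this order (a step that is already met when the one before it is completed fails the run):
1. the slim-nosed handpiece is pulled up clear of its clips, held in the fingers, its axis more than 85 mm above the bench (height (world z) of slim_handpiece above 0.085 m and contact force between the fingers and slim_handpiece above 0.5 N), for 0.1 s.
2. still held, it is lowered into the tray until its axis is less than 45 mm above the bench (x of slim_handpiece in the frame of tray between -0.07 and 0.07 m and y of slim_handpiece in the frame of tray between -0.06 and 0.06 m and height (world z) of slim_handpiece below 0.045 m and contact force between the fingers and slim_handpiece above 0.5 N), for 0.05 s.
At the end, for the whole second after the job is handed in: The slim-nosed handpiece lies at rest flat inside the tray (level within 10 degrees, axis less than 30 mm above the bench, its origin within 70 mm of the tray's centre along the length and 60 mm across); the other two handpieces are within 15 mm of where they were in their clips (x of slim_handpiece in the frame of tray between -0.07 and 0.07 m and y of slim_handpiece in the frame of tray between -0.06 and 0.06 m and height (world z) of slim_handpiece below 0.03 m and angle between slim_handpiece's own x axis and vertical between 1.4 and 1.745 rad and linear speed of slim_handpiece below 0.03 m/s and distance of each of stub_handpiece, hammer_handpiece from where it was at the start of the episode below 0.015 m); the robot touches nothing.
It fails at once if another handpiece is pulled or knocked out of place (more than 15 mm) (distance of any of stub_handpiece, hammer_handpiece from where it was at the start of the episode above 0.015 m).
It also fails if it takes over 38 s, if anything falls off the work surface, if the arm or the gripper's body presses on something with over 40 N, if the wrist force passes 120 N, or if a joint passes its speed limit or range.

## Working session

There is one attempt and no reset: what is moved stays moved. The work goes in short steps, Python scripts to look and compute and a tool call to move; the robot and the scene stay as the last step left them, time stands still between calls to the robot, and variables do not carry over. Pictures are saved under pics/ and viewed, at most 10 in all, crops included, and the job is handed in when it is done.

Besides the shell and the picture viewer there is one more tool, called after "Request:" as name([rows], argument=value, ...), one row to a line, values as JSON. drive_tool: Moves the arm, as the interface text tells. Its arguments: {"type":"object","properties":{"rows":{"type":"array","items":{"type":"object","properties":{"dx":{"type":"number"},"dy":{"type":"number"},"dz":{"type":"number"},"wx":{"type":"number"},"wy":{"type":"number"},"wz":{"type":"number"},"hand":{"type":"number"}}}}},"required":["rows"]}

```bash
mkdir -p pics
cat > h.py <<'E'
from workcell import bot
import numpy as np, cv2
def cal(n):
    c=bot.get_calibration(n); f=192/np.tan(np.radians(c['vfov'])/2); return c,f
def ray(n,u,v):
    c,f=cal(n); d=np.array([(u-c['cx'])/f,-(v-c['cy'])/f,-1.]); return np.array(c['origin']),np.array(c['rotation']).reshape(3,3)@d
def atz(n,u,v,z):
    o,d=ray(n,u,v); return o+d*(z-o[2])/d[2]
def tri(a,b):
    (o1,d1),(o2,d2)=ray(*a),ray(*b)
    s=np.linalg.lstsq(np.c_[d1,-d2],o2-o1,rcond=None)[0]
    p,q=o1+s[0]*d1,o2+s[1]*d2
    return (p+q)/2,np.linalg.norm(p-q)
E
python3 - <<'E'
from h import *
for n in('scene','top'):
    im=bot.camera(n); cv2.imwrite(f'pics/{n}0.png',cv2.resize(im[:,:,::-1],(800,600)))
    print(n,bot.get_calibration(n))
    for t in('slim_handpiece','stub_handpiece','hammer_handpiece','tray'):
        print(t,[(round(r['score'],2),np.round(r['extent'],1).tolist()) for r in bot.outline_of(n,t)[:4]])
print(bot.get_obs())
E
```

```text
scene {'vfov': 44.89343241928022, 'cx': 252.88920234489842, 'cy': 193.85425789990504, 'origin': array([1.3806345 , 0.32323317, 0.84712133]), 'rotation': array([0.27285182, 0.35257137, 0.70504398, 0.55150549])}
slim_handpiece [(0.83, [382.3, 197.6, 19.8, 33.2]), (0.74, [305.5, 203.3, 34.7, 31.4]), (0.66, [257.9, 245.4, 29.9, 51.9]), (0.53, [161.1, 157.5, 40.0, 7.6])]
stub_handpiece [(0.81, [231.2, 232.7, 27.4, 31.8])]
hammer_handpiece [(0.61, [288.5, 254.1, 29.7, 47.6])]
tray [(0.68, [119.6, 222.9, 90.7, 66.7])]
top {'vfov': 56.905449622016405, 'cx': 255.2603928062816, 'cy': 194.02312655674766, 'origin': array([0.33831159, 0.04777609, 1.00347944]), 'rotation': array([-0.02766953,  0.00941034,  0.71580047, -0.697693  ])}
slim_handpiece [(0.97, [384.8, 263.9, 56.4, 23.5]), (0.92, [233.6, 136.1, 11.5, 54.7]), (0.89, [209.1, 223.1, 42.2, 42.9]), (0.74, [132.1, 253.0, 20.1, 53.4])]
stub_handpiece [(0.6, [262.1, 144.7, 11.0, 47.2])]
hammer_handpiece [(0.91, [207.3, 135.2, 14.7, 56.9])]
tray [(0.67, [379.6, 146.1, 65.0, 92.4])]
{'clock': 0.5, 'joint_pos': array([-1.28096488e+00,  2.40601471e-01,  4.93318656e-03,  1.33521840e+00,
       -7.60574301e-06,  1.57078167e+00]), 'joint_vel': array([ 5.68143748e-04, -1.83648230e-03,  2.32819134e-03, -7.62221526e-04,
       -9.01949819e-05, -6.31922743e-04]), 'tau': array([-1.23399718e-04, -3.71857345e+01,  2.52462316e+01,  2.74945502e-03,
        4.39408595e-06,  1.86457186e-06]), 'eef_pos': array([ 0.14288189, -0.47910867,  0.24228018]), 'tool_rot': array([ 9.89517020e-01,  1.44416290e-01, -1.02872647e-05, -4.41585515e-05]), 'ft_force': array([-1.06191315, -0.08875709,  0.13355102]), 'ft_torque': array([0.0346273 , 0.00055139, 0.07427635]), 'grasp_force': 0.0, 'grip_width': 0.08530157066136537}
```

View pics/top0.png

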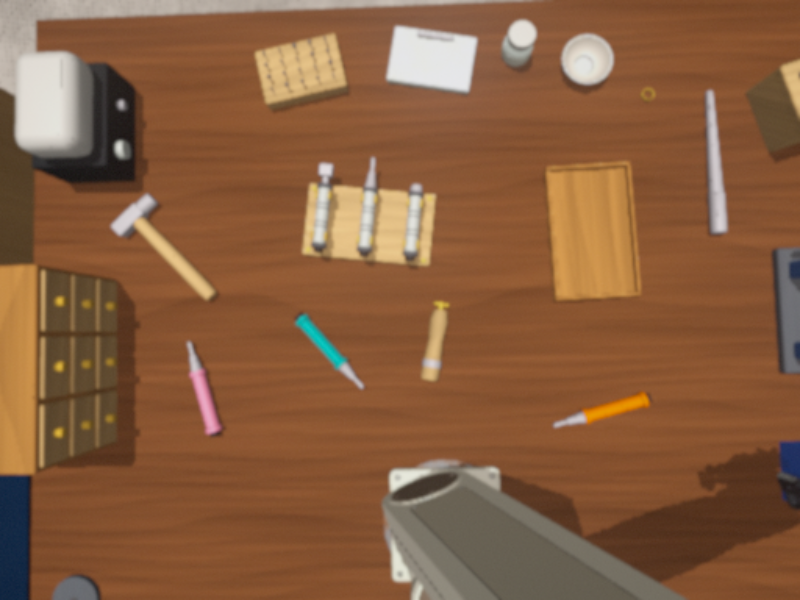

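View pics/scene0.png

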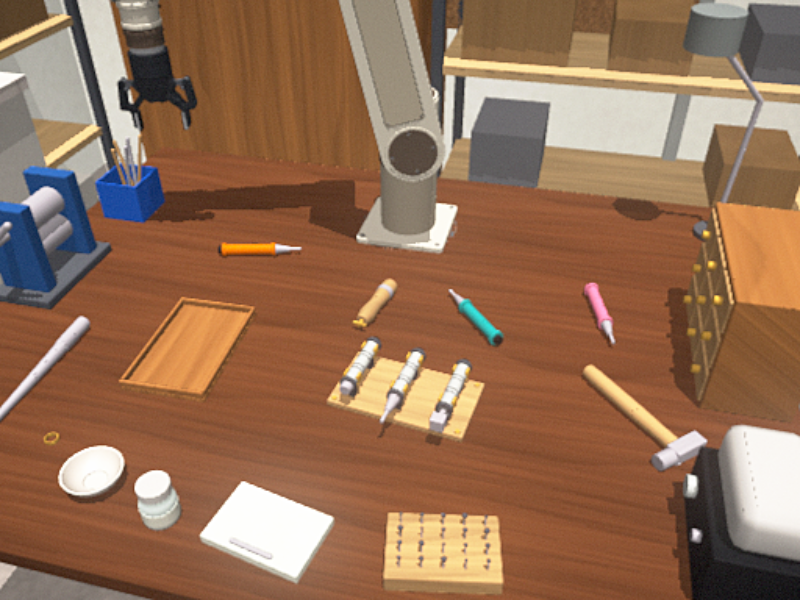

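The top view shows the slim handpiece in the rack's middle place (nose tip near 238,101 and tail near 234,162 in 512 px). The hammer is left of it, the stub right, the empty tray at 380,146. In the scene view it is the middle one, near 258,245. The coloured ones lie loose.

```bash
sed -i 's/np.array(c\[.rotation.\]).reshape(3,3)@d/Rotation.from_quat(c["rotation"]).apply(d)/; 2a from scipy.spatial.transform import Rotation' h.py
cat >> h.py <<'E'
def mask(n,t,near):
    return min(bot.outline_of(n,t),key=lambda r:np.hypot(*(np.array(r['extent'][:2])-near)))['region']
def ends(m,dirn):
    v,u=np.nonzero(m); p=np.c_[u,v].astype(float); c=p.mean(0)
    a=np.linalg.svd(p-c,full_matrices=False)[2][0]; a*=np.sign(a@dirn)
    s=(p-c)@a; return c+a*(s.max()+.5),c+a*(s.min()-.5)
E
python3 - <<'E'
from h import *
mt=mask('top','slim_handpiece',(234,136)); ms=mask('scene','slim_handpiece',(258,245))
nt,tt=ends(mt,np.array([0,-1])); ns,ts=ends(ms,np.array([-.3,1]))
print(nt,tt,ns,ts)
N,e1=tri(('top',*nt),('scene',*ns)); T,e2=tri(('top',*tt),('scene',*ts))
print('tri',N,e1,T,e2,np.linalg.norm(N-T))
A,B=atz('top',*nt,.048),atz('top',*tt,.048); print('top@48',A,B,np.linalg.norm(A-B))
A,B=atz('scene',*ns,.048),atz('scene',*ts,.048); print('scene@48',A,B,np.linalg.norm(A-B))
for t,pt in(('hammer_handpiece',(207,135)),('stub_handpiece',(262,145))):
    n,k=ends(mask('top',t,pt),np.array([0,-1])); print(t,atz('top',*n,.048),atz('top',*k,.048))
for n,pt in(('top',(380,146)),('scene',(120,223))):
    m=mask(n,'tray',pt); v,u=np.nonzero(m)
    q=cv2.minAreaRect(np.c_[u,v].astype(np.int32)) if n=='top' else None
    if q: P=[atz(n,*c,.02) for c in cv2.boxPoints(q)]; print('tray',q,np.round(P,3),np.mean(P,0))
    else: print('tray scene',atz(n,u.mean(),v.mean(),.01))
E
```

```text
[237.65645189 107.46739599] [232.55246594 164.72949316] [242.6197025  269.36160108] [268.95232397 221.40340955]
tri [0.63254424 0.11129547 0.0346698 ] 0.007844927251615756 [0.46885179 0.133045   0.05362244] 0.004064407318121315 0.16621510526711214
top@48 [0.62745802 0.11414855 0.048     ] [0.47010951 0.13156103 0.048     ] 0.15830902871584276
scene@48 [0.64579211 0.11103894 0.048     ] [0.46177069 0.13365434 0.048     ] 0.18540587589897986
hammer_handpiece [0.63831622 0.19272067 0.048     ] [0.47850716 0.21205731 0.048     ]
stub_handpiece [0.59477156 0.03651917 0.048     ] [0.45982168 0.05210462 0.048     ]
tray ((378.7157287597656, 148.0203094482422), (86.06643676757812, 56.42766189575195), 85.91438293457031) [[ 0.627 -0.192  0.02 ]
 [ 0.633 -0.348  0.02 ]
 [ 0.393 -0.353  0.02 ]
 [ 0.386 -0.199  0.02 ]] [ 0.50976738 -0.27290093  0.02      ]
tray scene [ 0.52425838 -0.27159267  0.01      ]
```

Request:
drive_tool([
  {"dx": 10.9,"dy": -9.3,"dz": 1.6,"wz": 4.6,"hand": 50},
  {"dx": 10.9,"dy": -9.3,"dz": 1.6,"wz": 4.6,"hand": 50},
  {"dx": 10.9,"dy": -9.3,"dz": 1.6,"wz": 4.6,"hand": 50},
  {"dx": 10.9,"dy": -9.3,"dz": 1.6,"wz": 4.6,"hand": 50},
  {"dx": 10.9,"dy": -9.3,"dz": 1.6,"wz": 4.6,"hand": 50},
  {"dx": 10.9,"dy": -9.3,"dz": 1.6,"wz": 4.6,"hand": 50},
  {"dx": 10.9,"dy": -9.3,"dz": 1.6,"wz": 4.6,"hand": 50},
  {"dx": 10.9,"dy": -9.3,"dz": 1.6,"wz": 4.6,"hand": 50},
  {"dx": 10.9,"dy": -9.3,"dz": 1.6,"wz": 4.6,"hand": 50},
  {"dx": 10.9,"dy": -9.3,"dz": 1.6,"wz": 4.6,"hand": 50},
  {"dx": 10.9,"dy": -9.3,"dz": 1.6,"wz": 4.6,"hand": 50},
  {"dx": 10.9,"dy": -9.3,"dz": 1.6,"wz": 4.6,"hand": 50},
  {"dx": 10.9,"dy": -9.3,"dz": 1.6,"wz": 4.6,"hand": 50},
  {"dx": 10.9,"dy": -9.3,"dz": 1.6,"wz": 4.6,"hand": 50},
  {"dx": 10.9,"dy": -9.3,"dz": 1.6,"wz": 4.6,"hand": 50},
  {"dx": 10.9,"dy": -9.3,"dz": 1.6,"wz": 4.6,"hand": 50},
  {"dx": 10.9,"dy": -9.3,"dz": 1.6,"wz": 4.6,"hand": 50},
  {"dx": 10.9,"dy": -9.3,"dz": 1.6,"wz": 4.6,"hand": 50},
  {"dx": 10.9,"dy": -9.3,"dz": 1.6,"wz": 4.6,"hand": 50},
  {"dx": 10.9,"dy": -9.3,"dz": 1.6,"wz": 4.6,"hand": 50},
])

```text
invalid input at $.rows[0]: expected keys dx, dy, dz, wx, wy, wz, hand
```

Request:
drive_tool([
  {"dx": 10.9,"dy": -9.3,"dz": 1.6,"wx": 0,"wy": 0,"wz": 4.6,"hand": 50},
  {"dx": 10.9,"dy": -9.3,"dz": 1.6,"wx": 0,"wy": 0,"wz": 4.6,"hand": 50},
  {"dx": 10.9,"dy": -9.3,"dz": 1.6,"wx": 0,"wy": 0,"wz": 4.6,"hand": 50},
  {"dx": 10.9,"dy": -9.3,"dz": 1.6,"wx": 0,"wy": 0,"wz": 4.6,"hand": 50},
  {"dx": 10.9,"dy": -9.3,"dz": 1.6,"wx": 0,"wy": 0,"wz": 4.6,"hand": 50},
  {"dx": 10.9,"dy": -9.3,"dz": 1.6,"wx": 0,"wy": 0,"wz": 4.6,"hand": 50},
  {"dx": 10.9,"dy": -9.3,"dz": 1.6,"wx": 0,"wy": 0,"wz": 4.6,"hand": 50},
  {"dx": 10.9,"dy": -9.3,"dz": 1.6,"wx": 0,"wy": 0,"wz": 4.6,"hand": 50},
  {"dx": 10.9,"dy": -9.3,"dz": 1.6,"wx": 0,"wy": 0,"wz": 4.6,"hand": 50},
  {"dx": 10.9,"dy": -9.3,"dz": 1.6,"wx": 0,"wy": 0,"wz": 4.6,"hand": 50},
  {"dx": 10.9,"dy": -9.3,"dz": 1.6,"wx": 0,"wy": 0,"wz": 4.6,"hand": 50},
  {"dx": 10.9,"dy": -9.3,"dz": 1.6,"wx": 0,"wy": 0,"wz": 4.6,"hand": 50},
  {"dx": 10.9,"dy": -9.3,"dz": 1.6,"wx": 0,"wy": 0,"wz": 4.6,"hand": 50},
  {"dx": 10.9,"dy": -9.3,"dz": 1.6,"wx": 0,"wy": 0,"wz": 4.6,"hand": 50},
  {"dx": 10.9,"dy": -9.3,"dz": 1.6,"wx": 0,"wy": 0,"wz": 4.6,"hand": 50},
  {"dx": 10.9,"dy": -9.3,"dz": 1.6,"wx": 0,"wy": 0,"wz": 4.6,"hand": 50},
  {"dx": 10.9,"dy": -9.3,"dz": 1.6,"wx": 0,"wy": 0,"wz": 4.6,"hand": 50},
  {"dx": 10.9,"dy": -9.3,"dz": 1.6,"wx": 0,"wy": 0,"wz": 4.6,"hand": 50},
  {"dx": 10.9,"dy": -9.3,"dz": 1.6,"wx": 0,"wy": 0,"wz": 4.6,"hand": 50},
  {"dx": 10.9,"dy": -9.3,"dz": 1.6,"wx": 0,"wy": 0,"wz": 4.6,"hand": 50},
])

```text
clock: 2.8
eef_pos: [0.5246, -0.0095, 0.1629]
tool_rot: [1.0, -0.02, -0.0, -0.02]
ft_force: [0.2, 0.0, 0.1]
grip_width: 0.0498
grasp_force: 0.0
```

Run:
```python
from h import *
im=bot.camera('scene'); cv2.imwrite('pics/s1.png',cv2.resize(im[160:310,150:350,::-1],(800,600),interpolation=2))
o=bot.get_obs();print(o['clock'],o['eef_pos'],Rotation.from_quat(o['tool_rot']).as_matrix().round(4),o['joint_pos'].round(3),o['joint_vel'].round(3))
```

```text
2.85 [ 0.52481929 -0.00944658  0.16289847] [[ 9.992e-01 -3.910e-02  4.000e-04]
 [-3.910e-02 -9.985e-01  3.960e-02]
 [-1.100e-03 -3.960e-02 -9.992e-01]] [-0.04   0.338 -0.075  1.159  0.04   3.141] [ 0.    -0.002 -0.008  0.     0.    -0.001]
```

View pics/s1.png

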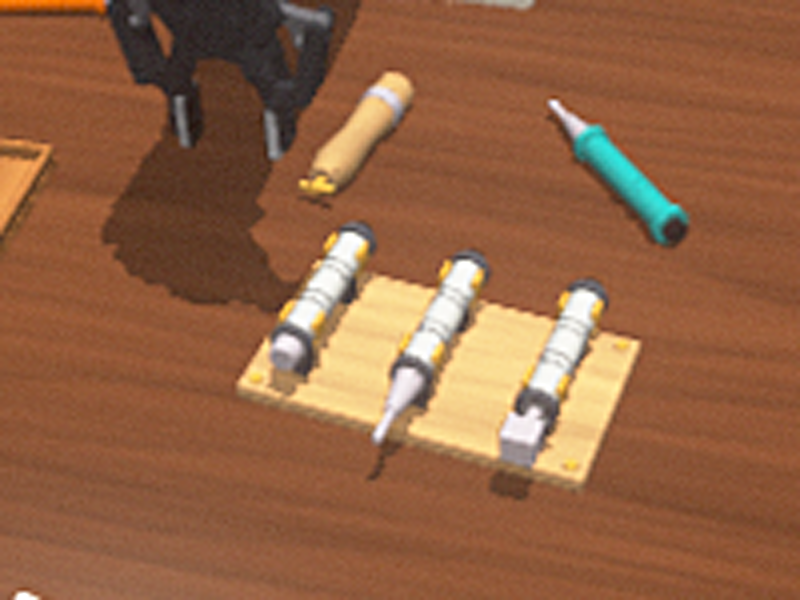

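The crop shows the slim handpiece still seated between the stub and the hammer, its barrel centre near crop (440,320). The gripper waits to its left. Joint 6 is at its limit, so I'll use the half-turned grasp.

Request:
drive_tool([
  {"dx": 0,"dy": -0.6,"dz": 0,"wx": 0,"wy": 0,"wz": -17.5,"hand": 50},
  {"dx": 0,"dy": -1.2,"dz": 0,"wx": 0,"wy": 0,"wz": -17.5,"hand": 50},
  {"dx": 0,"dy": -1.8,"dz": 0,"wx": 0,"wy": 0,"wz": -17.5,"hand": 50},
  {"dx": 0,"dy": -2.4,"dz": 0,"wx": 0,"wy": 0,"wz": -17.5,"hand": 50},
  {"dx": 0,"dy": -2.6,"dz": 0,"wx": 0,"wy": 0,"wz": -17.5,"hand": 50},
  {"dx": 0,"dy": -2.6,"dz": 0,"wx": 0,"wy": 0,"wz": -17.5,"hand": 50},
  {"dx": 0,"dy": -2.6,"dz": 0,"wx": 0,"wy": 0,"wz": -17.5,"hand": 50},
  {"dx": 0,"dy": -2.6,"dz": 0,"wx": 0,"wy": 0,"wz": -17.5,"hand": 50},
  {"dx": 0,"dy": -2.6,"dz": 0,"wx": 0,"wy": 0,"wz": -17.5,"hand": 50},
  {"dx": 0,"dy": -2.6,"dz": 0,"wx": 0,"wy": 0,"wz": -17.5,"hand": 50},
  {"dx": 0,"dy": -2.6,"dz": 0,"wx": 0,"wy": 0,"wz": -17.5,"hand": 50},
  {"dx": 0,"dy": -2.6,"dz": 0,"wx": 0,"wy": 0,"wz": -17.5,"hand": 50},
  {"dx": 0,"dy": -2.6,"dz": 0,"wx": 0,"wy": 0,"wz": -17.5,"hand": 50},
])

```text
clock: 4.15
eef_pos: [0.5297, 0.1204, 0.168]
tool_rot: [0.736, 0.676, 0.013, -0.015]
ft_force: [0.2, -0.7, 0.1]
grip_width: 0.0502
grasp_force: 0.0
```

```bash
cat > st.py <<'E'
from h import *
import sys
o=bot.get_obs();R=Rotation.from_quat(o['tool_rot']);M=R.as_matrix()
print(o['clock'],o['eef_pos'].round(4),'yaw',np.degrees(np.arctan2(M[1,0],M[0,0])).round(2),'z',M[:,2].round(4),'j6',o['joint_pos'][5].round(3),o['grip_width'],o['ft_force'].round(1))
def to(p,yaw):
    d=M.T@(np.array(p)-o['eef_pos'])/.05
    y=np.radians(yaw);G=np.array([[np.cos(y),np.sin(y),0],[np.sin(y),-np.cos(y),0],[0,0,-1]]).astype(float)
    w=Rotation.from_matrix(M.T@G).as_rotvec(degrees=True)/5
    print('d',d.round(2),'w',w.round(2))
if len(sys.argv)>4: to([float(a) for a in sys.argv[1:4]],float(sys.argv[4]))
E
python3 st.py .533 .1245 .15 173.5; python3 -c "
from h import *
print(atz('scene',260.2,240,.05))"
```

```text
4.15 [0.5297 0.1204 0.168 ] yaw 85.15 z [ 2.000e-04  3.960e-02 -9.992e-01] j6 1.858 0.05020929674464357 [ 0.2 -0.7  0.1]
d [0.07 0.06 0.36] w [  0.32  -0.39 -17.67]
[0.53962345 0.1282994  0.05      ]
```

Request:
drive_tool([
  {"dx": 0.1,"dy": 0.06,"dz": 0.36,"wx": 0.32,"wy": -0.39,"wz": -17.67,"hand": 50},
  {"dx": 0.1,"dy": 0.06,"dz": 0.36,"wx": 0.32,"wy": -0.39,"wz": -17.67,"hand": 50},
  {"dx": 0.1,"dy": 0.06,"dz": 0.36,"wx": 0.32,"wy": -0.39,"wz": -17.67,"hand": 50},
  {"dx": 0.1,"dy": 0.06,"dz": 0.36,"wx": 0.32,"wy": -0.39,"wz": -17.67,"hand": 50},
  {"dx": 0.1,"dy": 0.06,"dz": 0.36,"wx": 0.32,"wy": -0.39,"wz": -17.67,"hand": 50},
  {"dx": 0.1,"dy": 0.06,"dz": 0.36,"wx": 0.32,"wy": -0.39,"wz": -17.67,"hand": 50},
  {"dx": 0.1,"dy": 0.06,"dz": 0.36,"wx": 0.32,"wy": -0.39,"wz": -17.67,"hand": 50},
  {"dx": 0.1,"dy": 0.06,"dz": 0.36,"wx": 0.32,"wy": -0.39,"wz": -17.67,"hand": 50},
  {"dx": 0.1,"dy": 0.06,"dz": 0.36,"wx": 0.32,"wy": -0.39,"wz": -17.67,"hand": 50},
  {"dx": 0.1,"dy": 0.06,"dz": 0.36,"wx": 0.32,"wy": -0.39,"wz": -17.67,"hand": 50},
  {"dx": 0.1,"dy": 0.06,"dz": 0.36,"wx": 0.32,"wy": -0.39,"wz": -17.67,"hand": 50},
  {"dx": 0.1,"dy": 0.06,"dz": 0.36,"wx": 0.32,"wy": -0.39,"wz": -17.67,"hand": 50},
  {"dx": 0.1,"dy": 0.06,"dz": 0.36,"wx": 0.32,"wy": -0.39,"wz": -17.67,"hand": 50},
])

```text
clock: 5.45
eef_pos: [0.5332, 0.1259, 0.1501]
tool_rot: [0.056, 0.998, -0.0, 0.0]
ft_force: [0.2, -0.4, -0.4]
grip_width: 0.0503
grasp_force: 0.0
```

```bash
python3 st.py .533 .1255 .08 173.5
python3 - <<'E'
from h import *
im=bot.camera('scene'); cv2.imwrite('pics/s2.png',cv2.resize(im[160:310,150:350,::-1],(800,600),interpolation=2))
c,f=cal('scene');o=bot.get_obs()
p=Rotation.from_quat(c['rotation']).inv().apply(o['eef_pos']-c['origin']);print('tcp px',c['cx']+f*p[0]/-p[2],c['cy']-f*p[1]/-p[2])
E
```

```text
5.45 [0.5332 0.1259 0.1501] yaw 173.53 z [ 1.e-04 -2.e-04 -1.e+00] j6 0.345 0.05025716979036597 [ 0.2 -0.4 -0.4]
d [ 0.   -0.01  1.4 ] w [-0.    0.    0.01]
tcp px 260.0618233764087 207.2382850761545
```

View pics/s2.png

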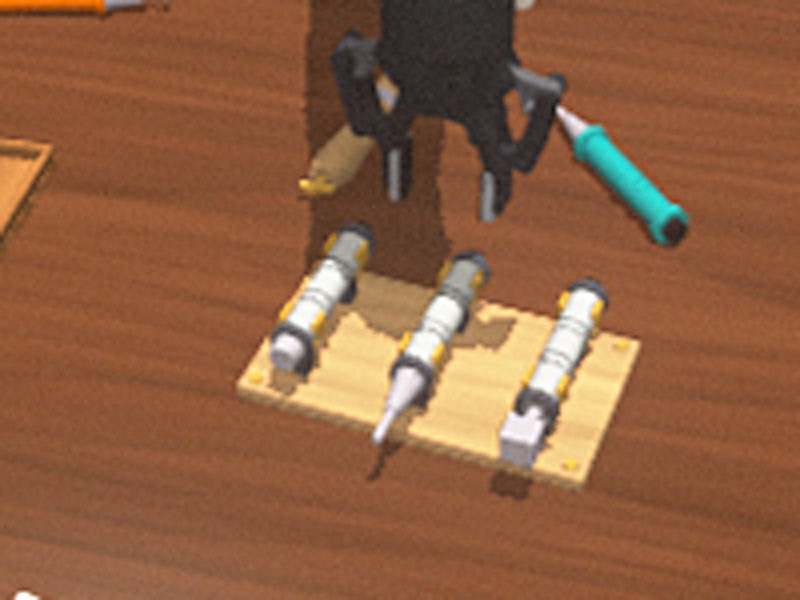

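The crop shows the fingers (tips near crop 398,195 and 490,215) straddling the slim barrel, whose centre is near (441,320). That lines up, so I'm going down.

Request:
drive_tool([
  {"dx": -0.04,"dy": 0.01,"dz": 0.5,"wx": 0,"wy": 0,"wz": 0,"hand": 50},
  {"dx": -0.04,"dy": 0.01,"dz": 1.0,"wx": 0,"wy": 0,"wz": 0,"hand": 50},
  {"dx": -0.04,"dy": 0.01,"dz": 1.4,"wx": 0,"wy": 0,"wz": 0,"hand": 50},
  {"dx": -0.04,"dy": 0.01,"dz": 1.7,"wx": 0,"wy": 0,"wz": 0,"hand": 50},
  {"dx": -0.04,"dy": 0.01,"dz": 2.0,"wx": 0,"wy": 0,"wz": 0,"hand": 50},
  {"dx": -0.04,"dy": 0.01,"dz": 2.26,"wx": 0,"wy": 0,"wz": 0,"hand": 50},
  {"dx": -0.04,"dy": 0.01,"dz": 2.26,"wx": 0,"wy": 0,"wz": 0,"hand": 50},
])

```text
clock: 6.2
eef_pos: [0.5337, 0.1258, 0.0352]
tool_rot: [0.056, 0.998, -0.001, -0.002]
ft_force: [-0.2, 0.1, 0.3]
grip_width: 0.0502
grasp_force: 0.0
```

Run:
```python
from h import *
im=bot.camera('scene'); cv2.imwrite('pics/s3.png',cv2.resize(im[190:290,190:323,::-1],(798,600),interpolation=2))
```

```text
(no output)
```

View pics/s3.png

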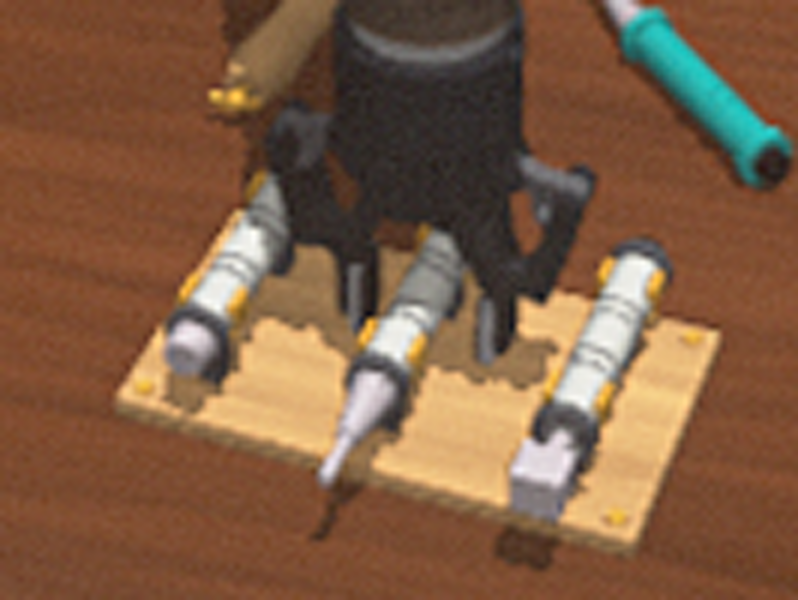

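The fingers (pads near crop 355,300 and 487,325) straddle the slim barrel (about 425,285) between the clips, clear of the neighbours. Closing.

Request:
drive_tool([
  {"dx": 0,"dy": 0,"dz": 0,"wx": 0,"wy": 0,"wz": 0,"hand": 30},
  {"dx": 0,"dy": 0,"dz": 0,"wx": 0,"wy": 0,"wz": 0,"hand": 24},
  {"dx": 0,"dy": 0,"dz": 0,"wx": 0,"wy": 0,"wz": 0,"hand": 15},
  {"dx": 0,"dy": 0,"dz": 0,"wx": 0,"wy": 0,"wz": 0,"hand": 5},
  {"dx": 0,"dy": 0,"dz": 0,"wx": 0,"wy": 0,"wz": 0,"hand": 5},
  {"dx": 0,"dy": 0,"dz": 0,"wx": 0,"wy": 0,"wz": 0,"hand": 5},
  {"dx": 0,"dy": 0,"dz": 0,"wx": 0,"wy": 0,"wz": 0,"hand": 5},
])

```text
clock: 6.95
eef_pos: [0.5359, 0.1245, 0.0385]
tool_rot: [0.056, 0.998, -0.002, 0.001]
ft_force: [-0.4, -5.2, 4.6]
grip_width: 0.0203
grasp_force: 58.4
```

Request:
drive_tool([
  {"dx": 0,"dy": 0,"dz": -0.1,"wx": 0,"wy": 0,"wz": 0,"hand": 5},
  {"dx": 0,"dy": 0,"dz": -0.2,"wx": 0,"wy": 0,"wz": 0,"hand": 5},
  {"dx": 0,"dy": 0,"dz": -0.3,"wx": 0,"wy": 0,"wz": 0,"hand": 5},
  {"dx": 0,"dy": 0,"dz": -0.4,"wx": 0,"wy": 0,"wz": 0,"hand": 5},
  {"dx": 0,"dy": 0,"dz": -0.6,"wx": 0,"wy": 0,"wz": 0,"hand": 5},
  {"dx": 0,"dy": 0,"dz": -0.8,"wx": 0,"wy": 0,"wz": 0,"hand": 5},
  {"dx": 0,"dy": 0,"dz": -1.0,"wx": 0,"wy": 0,"wz": 0,"hand": 5},
  {"dx": 0,"dy": 0,"dz": -1.3,"wx": 0,"wy": 0,"wz": 0,"hand": 5},
  {"dx": 0,"dy": 0,"dz": -1.6,"wx": 0,"wy": 0,"wz": 0,"hand": 5},
  {"dx": 0,"dy": 0,"dz": -1.9,"wx": 0,"wy": 0,"wz": 0,"hand": 5},
  {"dx": 0,"dy": 0,"dz": -1.9,"wx": 0,"wy": 0,"wz": 0,"hand": 5},
])

```text
clock: 8.05
eef_pos: [0.5373, 0.1269, 0.1354]
tool_rot: [0.055, 0.998, 0.001, 0.003]
ft_force: [1.3, 1.2, -0.8]
grip_width: 0.0201
grasp_force: 60.8
```

```bash
python3 - <<'E'
from h import *
im=bot.camera('scene'); cv2.imwrite('pics/s4.png',cv2.resize(im[150:300,150:350,::-1],(800,600),interpolation=2))
E
python3 st.py .51 -.273 .14 181.5
```

```text
8.1 [0.5365 0.1267 0.1339] yaw 173.65 z [ 4.e-03  9.e-04 -1.e+00] j6 0.343 0.020234098650922846 [-0.1  0.5 -1.7]
d [-0.36 -8.   -0.13] w [ 0.01  0.05 -1.57]
```

View pics/s4.png

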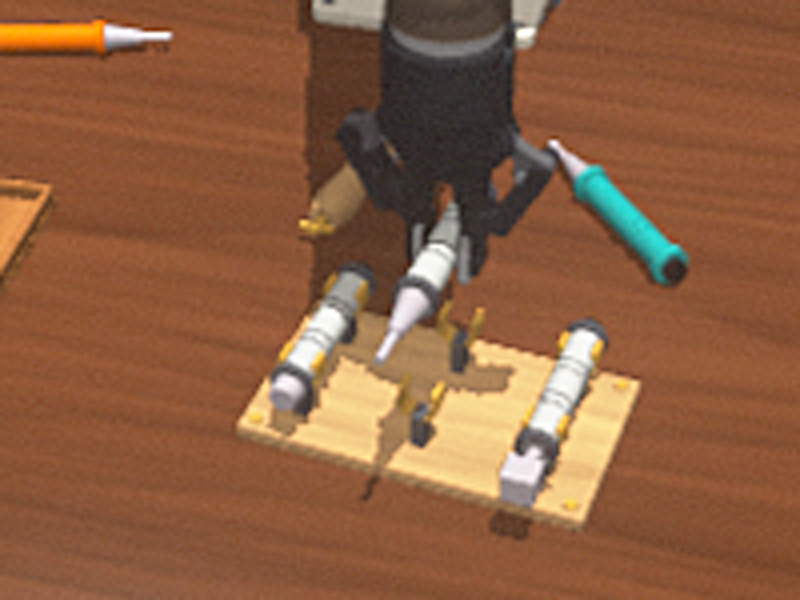

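The crop shows the slim handpiece held level above its empty clips (nose tip near 380,355), with the stub and hammer still seated. Carrying it to the tray.

Request:
drive_tool([
  {"dx": 0,"dy": -0.2,"dz": 0,"wx": 0,"wy": 0,"wz": 0,"hand": 5},
  {"dx": 0,"dy": -0.6,"dz": 0,"wx": 0,"wy": 0,"wz": -0.1,"hand": 5},
  {"dx": 0,"dy": -1.1,"dz": 0,"wx": 0,"wy": 0,"wz": -0.2,"hand": 5},
  {"dx": 0,"dy": -1.7,"dz": 0,"wx": 0,"wy": 0,"wz": -0.3,"hand": 5},
  {"dx": -0.02,"dy": -2.3,"dz": 0,"wx": 0,"wy": 0,"wz": -0.4,"hand": 5},
  {"dx": -0.02,"dy": -2.9,"dz": 0,"wx": 0,"wy": 0,"wz": -0.5,"hand": 5},
  {"dx": -0.03,"dy": -3.5,"dz": 0,"wx": 0,"wy": 0,"wz": -0.6,"hand": 5},
  {"dx": -0.04,"dy": -4.1,"dz": 0,"wx": 0,"wy": 0,"wz": -0.7,"hand": 5},
  {"dx": -0.05,"dy": -4.7,"dz": 0,"wx": 0,"wy": 0,"wz": -0.9,"hand": 5},
  {"dx": -0.06,"dy": -5.3,"dz": 0,"wx": 0,"wy": 0,"wz": -1.0,"hand": 5},
  {"dx": -0.07,"dy": -5.9,"dz": 0,"wx": 0,"wy": 0,"wz": -1.1,"hand": 5},
  {"dx": -0.08,"dy": -6.5,"dz": 0,"wx": 0,"wy": 0,"wz": -1.2,"hand": 5},
  {"dx": -0.08,"dy": -7.0,"dz": 0,"wx": 0,"wy": 0,"wz": -1.3,"hand": 5},
  {"dx": -0.08,"dy": -7.5,"dz": 0,"wx": 0,"wy": 0,"wz": -1.4,"hand": 5},
  {"dx": -0.08,"dy": -7.8,"dz": 0,"wx": 0,"wy": 0,"wz": -1.5,"hand": 5},
  {"dx": -0.08,"dy": -8.0,"dz": 0,"wx": 0,"wy": 0,"wz": -1.57,"hand": 5},
  {"dx": -0.08,"dy": -8.04,"dz": 0,"wx": 0,"wy": 0,"wz": -1.57,"hand": 5},
  {"dx": -0.08,"dy": -8.04,"dz": 0,"wx": 0,"wy": 0,"wz": -1.57,"hand": 5},
])

```text
clock: 9.9
eef_pos: [0.4942, -0.2736, 0.1316]
tool_rot: [-0.013, 1.0, 0.0, -0.0]
ft_force: [-0.1, -0.4, -0.9]
grip_width: 0.0204
grasp_force: 60.8
```

```bash
python3 - <<'E'
from h import *
im=bot.camera('scene'); cv2.imwrite('pics/s5.png',cv2.resize(im[130:280,20:220,::-1],(800,600),interpolation=2))
E
python3 st.py .495 -.273 .04 181.5
```

```text
9.95 [ 0.4944 -0.2732  0.1318] yaw -178.5 z [-6.e-04  6.e-04 -1.e+00] j6 -0.531 0.0202879231136701 [ 0.2  0.2 -0.4]
d [-0.01  0.    1.84] w [ 0.01 -0.01  0.  ]
```

View pics/s5.png

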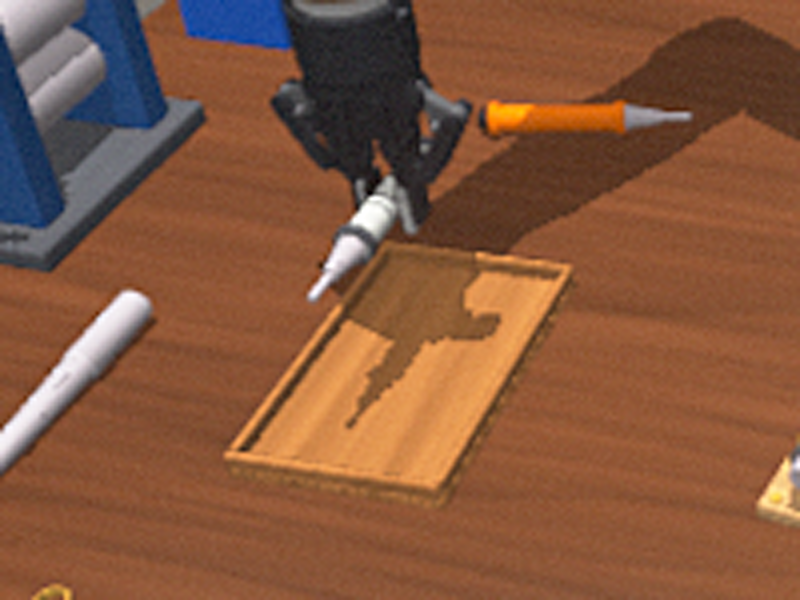

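The crop shows the piece held level above the tray, with its nose (315,297) pointing along the tray's length. The tray corners are near (388,245), (570,265), (440,490) and (232,455).

Run:
```python
from h import *
P=[atz('scene',20+a/4,130+b/4,.02) for a,b in((388,245),(570,265),(440,490),(232,455))]
print(np.round(P,3),np.mean(P,0)); print('nose if z=.141',atz('scene',20+315/4,130+297/4,.141), 'by y', [ (lambda o,d:o+d*(-.2697-o[1])/d[1])(*ray('scene',98.75,204.25))])
```

```text
[[ 0.402 -0.343  0.02 ]
 [ 0.393 -0.201  0.02 ]
 [ 0.632 -0.189  0.02 ]
 [ 0.634 -0.334  0.02 ]] [ 0.51538816 -0.26682258  0.02      ]
nose if z=.141 [ 0.60486441 -0.263974    0.141     ] by y [array([ 0.59729969, -0.2697    ,  0.13411444])]
```

Request:
drive_tool([
  {"dx": 0,"dy": 0,"dz": 0.3,"wx": 0,"wy": 0,"wz": 0,"hand": 5},
  {"dx": 0,"dy": 0,"dz": 0.7,"wx": 0,"wy": 0,"wz": 0,"hand": 5},
  {"dx": 0,"dy": 0,"dz": 1.1,"wx": 0,"wy": 0,"wz": 0,"hand": 5},
  {"dx": 0,"dy": 0,"dz": 1.4,"wx": 0,"wy": 0,"wz": 0,"hand": 5},
  {"dx": 0,"dy": 0,"dz": 1.7,"wx": 0,"wy": 0,"wz": 0,"hand": 5},
  {"dx": 0,"dy": 0,"dz": 1.9,"wx": 0,"wy": 0,"wz": 0,"hand": 5},
  {"dx": 0,"dy": 0,"dz": 2.0,"wx": 0,"wy": 0,"wz": 0,"hand": 5},
  {"dx": 0,"dy": 0,"dz": 2.1,"wx": 0,"wy": 0,"wz": 0,"hand": 5},
  {"dx": 0,"dy": 0,"dz": 2.16,"wx": 0,"wy": 0,"wz": 0,"hand": 5},
  {"dx": 0,"dy": 0,"dz": 2.16,"wx": 0,"wy": 0,"wz": 0,"hand": 5},
  {"dx": 0,"dy": 0,"dz": 2.16,"wx": 0,"wy": 0,"wz": 0,"hand": 5},
])

```text
clock: 11.05
eef_pos: [0.495, -0.274, 0.0246]
tool_rot: [-0.013, 1.0, -0.0, 0.0]
ft_force: [0.4, 0.1, -1.0]
grip_width: 0.0207
grasp_force: 60.8
```

Still free and centred; the last few mm go slowly until contact.

Request:
drive_tool([
  {"dx": 0,"dy": 0,"dz": 0.03,"wx": 0,"wy": 0,"wz": 0,"hand": 5},
  {"dx": 0,"dy": 0,"dz": 0.06,"wx": 0,"wy": 0,"wz": 0,"hand": 5},
  {"dx": 0,"dy": 0,"dz": 0.09,"wx": 0,"wy": 0,"wz": 0,"hand": 5},
  {"dx": 0,"dy": 0,"dz": 0.11,"wx": 0,"wy": 0,"wz": 0,"hand": 5},
  {"dx": 0,"dy": 0,"dz": 0.11,"wx": 0,"wy": 0,"wz": 0,"hand": 5},
])

```text
clock: 11.55
eef_pos: [0.4945, -0.2737, 0.0184]
tool_rot: [-0.013, 1.0, 0.0, -0.0]
ft_force: [0.6, 0.4, -0.6]
grip_width: 0.0201
grasp_force: 60.8
```

Request:
drive_tool([
  {"dx": 0,"dy": 0,"dz": 0.02,"wx": 0,"wy": 0,"wz": 0,"hand": 5},
  {"dx": 0,"dy": 0,"dz": 0.04,"wx": 0,"wy": 0,"wz": 0,"hand": 5},
  {"dx": 0,"dy": 0,"dz": 0.06,"wx": 0,"wy": 0,"wz": 0,"hand": 5},
  {"dx": 0,"dy": 0,"dz": 0.06,"wx": 0,"wy": 0,"wz": 0,"hand": 5},
])

```text
clock: 11.95
eef_pos: [0.4948, -0.2739, 0.0173]
tool_rot: [-0.013, 1.0, -0.0, 0.0]
ft_force: [-3.4, 1.0, 9.1]
grip_width: 0.0203
grasp_force: 66.5
```

Contact with the floor; release gently.

Request:
drive_tool([
  {"dx": 0,"dy": 0,"dz": 0,"wx": 0,"wy": 0,"wz": 0,"hand": 20},
  {"dx": 0,"dy": 0,"dz": 0,"wx": 0,"wy": 0,"wz": 0,"hand": 21},
  {"dx": 0,"dy": 0,"dz": 0,"wx": 0,"wy": 0,"wz": 0,"hand": 22},
  {"dx": 0,"dy": 0,"dz": 0,"wx": 0,"wy": 0,"wz": 0,"hand": 23},
  {"dx": 0,"dy": 0,"dz": 0,"wx": 0,"wy": 0,"wz": 0,"hand": 25},
  {"dx": 0,"dy": 0,"dz": 0,"wx": 0,"wy": 0,"wz": 0,"hand": 30},
  {"dx": 0,"dy": 0,"dz": 0,"wx": 0,"wy": 0,"wz": 0,"hand": 45},
  {"dx": 0,"dy": 0,"dz": 0,"wx": 0,"wy": 0,"wz": 0,"hand": 55},
  {"dx": 0,"dy": 0,"dz": 0,"wx": 0,"wy": 0,"wz": 0,"hand": 55},
  {"dx": 0,"dy": 0,"dz": -0.4,"wx": 0,"wy": 0,"wz": 0,"hand": 55},
  {"dx": 0,"dy": 0,"dz": -1.0,"wx": 0,"wy": 0,"wz": 0,"hand": 55},
  {"dx": 0,"dy": 0,"dz": -1.8,"wx": 0,"wy": 0,"wz": 0,"hand": 55},
  {"dx": 0,"dy": 0,"dz": -2.6,"wx": 0,"wy": 0,"wz": 0,"hand": 55},
  {"dx": 0,"dy": 0,"dz": -3.4,"wx": 0,"wy": 0,"wz": 0,"hand": 55},
  {"dx": 0,"dy": 0,"dz": -3.4,"wx": 0,"wy": 0,"wz": 0,"hand": 55},
  {"dx": 0,"dy": 0,"dz": -3.4,"wx": 0,"wy": 0,"wz": 0,"hand": 55},
])

```text
clock: 13.55
eef_pos: [0.4953, -0.274, 0.1866]
tool_rot: [-0.013, 1.0, -0.001, 0.001]
ft_force: [-0.6, 0.1, -0.6]
grip_width: 0.0548
grasp_force: 0.0
```

Run:
```python
from h import *
im=bot.camera('scene'); cv2.imwrite('pics/s6.png',cv2.resize(im[130:280,20:320,::-1],(800,400),interpolation=2))
```

```text
(no output)
```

View pics/s6.png

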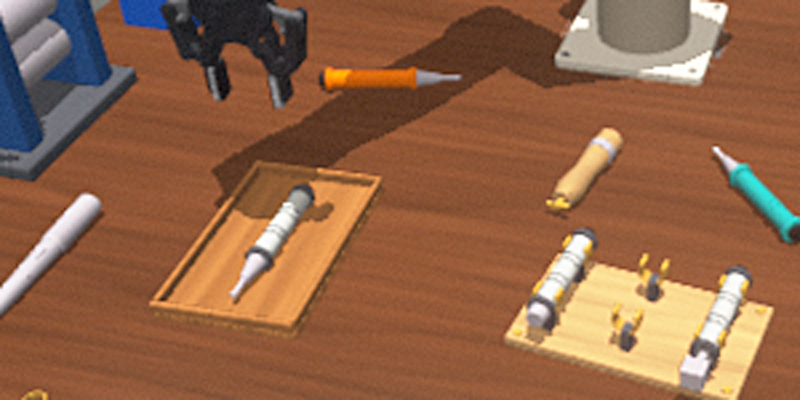

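The piece lies flat in the middle of the tray (about 275,240), and the other two are still in their clips. I'll check that it is at rest, then hand in.

Request:
drive_tool([
  {"dx": 0,"dy": 0,"dz": 0,"wx": 0,"wy": 0,"wz": 0,"hand": 55},
  {"dx": 0,"dy": 0,"dz": 0,"wx": 0,"wy": 0,"wz": 0,"hand": 55},
  {"dx": 0,"dy": 0,"dz": 0,"wx": 0,"wy": 0,"wz": 0,"hand": 55},
  {"dx": 0,"dy": 0,"dz": 0,"wx": 0,"wy": 0,"wz": 0,"hand": 55},
  {"dx": 0,"dy": 0,"dz": 0,"wx": 0,"wy": 0,"wz": 0,"hand": 55},
  {"dx": 0,"dy": 0,"dz": 0,"wx": 0,"wy": 0,"wz": 0,"hand": 55},
  {"dx": 0,"dy": 0,"dz": 0,"wx": 0,"wy": 0,"wz": 0,"hand": 55},
  {"dx": 0,"dy": 0,"dz": 0,"wx": 0,"wy": 0,"wz": 0,"hand": 55},
])

```text
clock: 14.4
eef_pos: [0.4947, -0.2738, 0.1858]
tool_rot: [-0.013, 1.0, -0.0, 0.0]
ft_force: [-0.6, -0.8, 0.3]
grip_width: 0.055
grasp_force: 0.0
```

Run:
```python
from h import *
a=cv2.imread('pics/s6.png'); im=bot.camera('scene')
b=cv2.resize(im[130:280,20:320,::-1],(800,400),interpolation=2)
d=cv2.absdiff(a,b)[160:330,150:385]; print('diff max/mean',d.max(),d.mean())
if d.max()<70: print(bot.job_done())
```

```text
diff max/mean 62 2.4557780559032123
the job is handed in; nothing more can be done
None
```

The slim-nosed handpiece was pulled straight up from its clips, lowered into the tray, and released with the fingertips on the tray floor, leaving it a drop of a few mm; it lies flat and at rest there, the other two handpieces are still in their clips, and I handed the job in at about 14.5 s (the hand-in returned no verdict).

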